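Turn the recipe leaf over

ROBOT

A 7-joint arm with a two-finger parallel gripper is mounted at the origin on the work surface. World frame = base frame: x ahead of the robot, y to its left, z up, the work surface at z = 0. Lengths are in m, angles in rad, forces in N, time in s.
With the tool pointing down it reaches from about 0.4 to 0.875 m from the base axis. Payload 19.3 kg.
Tool frame: the origin (TCP) lies midway between the tips of the shut fingers; the grasp point (between the pads) lies 19 mm behind it; z points along the fingers, y is the line along which they close (so a half turn about z gives the same grasp; the last joint's range is limited). The gripper opens to 85 mm and grips with 20 to 120 N. Pads are 22 mm wide; open, the fingers measure 114 mm over their backs; the gripper's body (76 mm by 85 mm) begins 54 mm behind the grasp point. The pads swing forward as they close: fully open they stand 13 mm farther back than shut.
Start: joints at [-1.345, 0.521, -0.036, 1.599, 0.021, 1.021, -0.113], TCP at [0.182, 0.598, 0.231] pointing down, gripper open.
Joint ranges: [-2.91, 2.91], [-0.3, 2.13], [-1.5, 1.42], [0.17, 2.43], [-1.26, 4.41], [0.16, 1.93], [-2.52, 2.52]. Speed limits (rad/s): [1.89, 1.89, 2.39, 2.39, 3.01, 3.01, 3.01].

INTERFACE

Orientations are given as [roll, pitch, yaw] about the fixed x, y, z axes, in that order (R = Rz(yaw) Ry(pitch) Rx(roll)).
In Python, from workcell import bot gives the robot as it stands.
- The arm moves only by the tool move_arm, never from a script. Its argument "moves" is a list that holds one entry, the list of rows, each a list of 7 numbers: the opening, from 0 (shut) to 1 (fully open), then the shift along the tool's x, y, z in units of 1000 mm (1.0 is 1000 mm), then the turn, a rotation vector about the tool's x, y, z in units of 2 pi rad (1.0 is 2 pi rad). A call has 1 to 5 rows; each row is the pose to reach, as a shift and turn from the pose commanded when the call began, along the tool's axes at that moment, turning the shorter way round; what a row does not reach only later rows make up. A row lasts 1/10 s, in which the tool goes at most 50 mm and 8.59 degrees, less where a joint would pass 70% of its speed; a pose out of reach is approached as far as the arm can. A call with a number of a shift or a turn outside -1 to 1 is refused whole. A call with a gripper value outside its range is refused whole. The fingers move at their own pace and stop on an object; "force" is the grip in N (left out, the last holds). Time passes only in rows, so rows that repeat a pose let the fingers close. It gives the time, the measured TCP pose, the force, the opening and the grip force at its end, in the units of the state.
- bot.observe(): the state, without advancing time (a new reading comes with each control period).
- bot.grab_frame(name): name is "scene" or "top" or "wrist"; returns the picture (400x640x3 uint8, red, green, blue); there is no depth.
- bot.camera_params(name): a dict with "vertical_fov" (degrees; the focal length in pixels is half the picture's height over the tangent of half this angle, whatever the lens; pixels are square), "cx", "cy" (the principal point, pixels), "D" ([k1, k2, p1, p2, k3] as OpenCV has them; the pictures are not rectified), "R" (3x3) and "t" (3): a world point X has camera coordinates R X + t. Camera axes: x right, y down, z forward; pixel columns grow to the right and rows downward; lengths in m; the calibration is good to about 2 mm. A picture is of the moment at which its call begins: read the wrist's pose just before it. camera_params takes no time and is no camera call; for the wrist camera it gives the pose at the moment of the call.
- bot.job_done(): hands the job in; it is judged then, once.
The state is a dict: "clock": time; "qpos": joint angles; "qd": joint speeds; "joint_efforts": joint torques, N m; "position": TCP position; "tool_rot": TCP orientation; "force": force on the tool from outside, world axes, zero at the start; "moment": the same for the moment, N m; "grip_width": finger opening in m; "finger_force": force on a finger pad.
Only numpy, scipy, OpenCV 4.12 (cv2) and the standard library are available. Lean on these libraries where they do the work, as an engineer would, in place of code of your own. Each camera call takes 0.05 s, during which the arm holds its last target. There are 200 camera calls.

TASK

Turn the white leaf of the recipe stand over its spine with your fingertips, from the side where it lies now, and press it down until it lies flat on the other side, then take the hand away. Push gently: do not pinch the leaf, do not lift, tip or shove the stand, and leave everything else on the counter where it is.

Things in the scene. Friction and masses are not known exactly. Their poses are not given: they have to be found in the camera images.
- stand: The recipe stand: a loose wooden plinth of 1.5 kg or so (130 mm along its own x, 150 mm along its own y, top 42 mm above the counter) on rubber feet, with a steel spine rod along its own x above the middle of its top. Origin on the counter under its centre; z up. At the start its leaf lies on its own -y side; it is to end on its own +y side.
- leaf (a joint): Angle of the leaf about the spine, rad: 0 = flat and level on the stand's -y side, 1.57 = upright, 3.14 = flat and level on the +y side (hard stops at both ends). The hinge is stiff: the leaf stays wherever it is left, part-raised included, and never falls by itself; about 2 N at its free edge moves it.
- spine (a point): The middle of the spine, on the hinge axis, 47 mm above the counter; axes as the stand's: x along the spine, y from the leaf's starting side to the other side, z up. A leaf lying flat on either side overhangs the plinth's side by 50 mm, with 44 mm of free space between its underside and the counter there.
- leaf_edge (a point): The middle of the free edge (mid-thickness) of the leaf, a rigid white laminate panel of about 0.12 kg, 120 mm along the spine, 5 mm thick, its mid-plane through the hinge axis, free edge 125 mm from that axis. The point moves with the leaf; its y axis runs along the leaf from free edge to spine, x along the spine.
- strainer: Collapsed grey silicone strainer, 200 mm across, 36 mm high, two loop handles; a bystander. Origin at the centre of its underside.
- jug: Glass measuring jug, 112 mm across, 125 mm high; a bystander. Origin at the centre of its underside.
- tongs: Stainless tongs lying flat, 260 x 70 x 26 mm, long along their own x; a bystander. Origin at the centre of its underside.
- pestle: Wooden pestle lying down, 183 mm long, 38 mm thick, long along its own x; a bystander. Origin at the centre of its underside.
- bowl: Upturned olive-green melamine bowl, 156 mm across, 61 mm high; a bystander. Origin at the centre of its underside.
- mortar: Wooden mortar, 116 mm across, 80 mm high; a bystander. Origin at the centre of its underside.
- jar: Small amber glass spice jar with steel cap, 54 mm across, 95 mm high; a bystander. Origin at the centre of its underside.
Mind the look-alikes: they are no part of the job. Leave any red or turquoise look-alike of the stand alone.

How it is judged:
At the end, for the whole second after the job is handed in: The leaf lies flat on the stand's other side (joint within 0.1 rad of 3.14), the stand level and at rest within 20 mm of where it stood (value of joint leaf above 3.04 rad and distance of stand from where it was at the start of the episode below 0.02 m and angle between stand's own z axis and vertical below 0.03 rad and linear speed of stand below 0.01 m/s); the robot touches nothing.
It fails at once if the stand is shoved more than 20 mm (distance of stand from where it was at the start of the episode above 0.02 m).
It fails at once if the stand is lifted or tipped (height (world z) of stand above 0.012 m or angle between stand's own z axis and vertical above 0.12 rad).
It fails at once if the leaf is pinched or pushed hard (over 35 N between fingers and leaf) (contact force between the fingers and leaf above 35 N).
It fails at once if a bystander is moved more than 30 mm (distance of any of strainer, jug, tongs, pestle, bowl, mortar, jar from where it was at the start of the episode above 0.03 m).
It also fails if it takes over 45 s, if anything falls off the work surface, if the arm or the gripper's body presses on something with over 40 N, if the wrist force passes 120 N, or if a joint passes its speed limit or range.

## Working session

There is one attempt and no reset: what is moved stays moved. The work goes in short steps, Python scripts to look and compute and a tool call to move; the robot and the scene stay as the last step left them, time stands still between calls to the robot, and variables do not carry over. Pictures are saved under pics/ and viewed, at most 10 in all, crops included, and the job is handed in when it is done.

Besides the shell and the picture viewer there is one more tool, called after "Request:" as a command line: name --argument value ..., lists and objects as JSON in quotes. move_arm: Moves the arm, as the interface text tells. Shifts and turns lie within -1 to 1; 1 stands for 1000 mm of shift or 2 pi rad of turn. Its arguments: {"type":"object","properties":{"moves":{"type":"array"},"force":{"type":"number"}},"required":["moves"]}

```bash
mkdir -p pics
python3 - <<'E'
from workcell import bot
import cv2
s=bot.observe();print(s)
for n in("scene","top"):
    cv2.imwrite(f"pics/{n}0.png",bot.grab_frame(n)[:,:,::-1]);print(n,bot.camera_params(n))
E
```

```text
{'clock': 0.0, 'qpos': array([-1.34521575,  0.52204591, -0.03634042,  1.59998764,  0.0212059 ,
        1.021112  , -0.11280565]), 'qd': array([-1.96141658e-04,  1.12620692e-03, -7.60413031e-04, -9.87475292e-05,
        1.07918700e-03,  1.32444406e-03,  7.26907277e-04]), 'joint_efforts': array([ 7.18813790e-04, -9.27094603e+01,  1.98011354e+00, -3.69934773e+01,
        1.79365621e-02,  8.20576708e-03, -1.74565071e-05]), 'position': array([0.18211073, 0.59752836, 0.23071301]), 'tool_rot': array([-3.14042785e+00,  8.20531346e-05,  2.84581051e+00]), 'force': array([ 0.0450354 , -0.05041023, -0.16282633]), 'moment': array([ 0.03162611,  0.03687727, -0.06419285]), 'finger_force': 0.0, 'grip_width': 0.08542201943502566}
scene {'vertical_fov': 45.89155030653056, 'cx': 321.1756386953113, 'cy': 192.52229593126685, 'D': array([-0.06336812,  0.        ,  0.        ,  0.        ,  0.        ]), 'R': array([[ 0.83033202,  0.55695264, -0.01877471],
       [ 0.30093075, -0.47648889, -0.82607447],
       [-0.4690303 ,  0.6802662 , -0.56324815]]), 't': array([-0.42161847, -0.09701144,  1.65569457])}
top {'vertical_fov': 55.91494780764346, 'cx': 317.55269340516475, 'cy': 197.16664716942202, 'D': array([-0.01368716,  0.        ,  0.        ,  0.        ,  0.        ]), 'R': array([[ 5.38633302e-04, -9.99979524e-01, -6.37670894e-03],
       [-9.82559246e-01,  6.56514669e-04, -1.85948640e-01],
       [ 1.85949019e-01,  6.36565246e-03, -9.82538773e-01]]), 't': array([-0.01091835,  0.50107077,  1.14711677])}
```

View pics/top0.png

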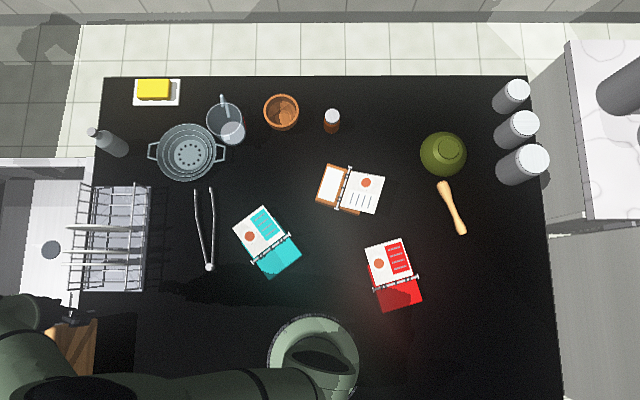

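View pics/scene0.png

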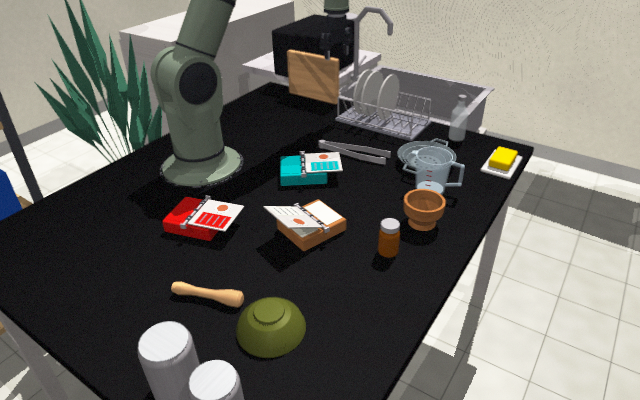

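Candidates in the top view are the turquoise stand (267,242), the red stand (393,275) and the wooden stand with the white leaf (350,188). The description fits the wooden one, so I'll check it in a close crop of both views.

Run:
```python
import cv2,numpy as np
a=cv2.imread("pics/top0.png")[150:230,305:400];b=cv2.imread("pics/scene0.png")[190:260,255:355]
A=cv2.resize(a,None,fx=6,fy=6,interpolation=2)[:,:];B=cv2.resize(b,None,fx=6,fy=6,interpolation=2)
B=B[:,:]
c=np.hstack([cv2.resize(A,(400,337)),cv2.resize(B,(400,280)) if 0 else cv2.copyMakeBorder(cv2.resize(B,(400,280)),0,57,0,0,0)])
cv2.imwrite("pics/crop0.png",c)
```

```text
(no output)
```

View pics/crop0.png

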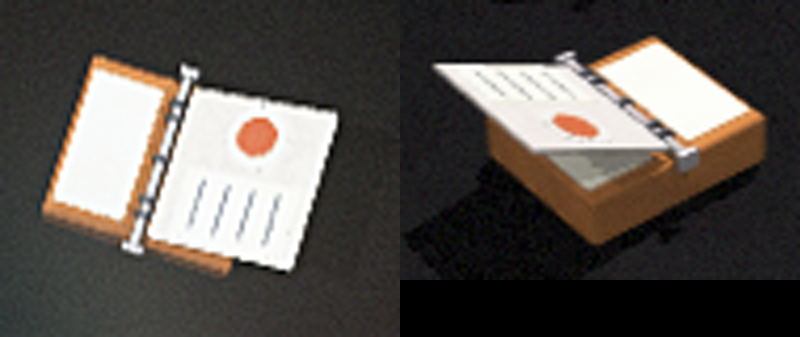

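```bash
cat > h.py <<'E'
import numpy as np,cv2
from workcell import bot
def proj(P,c,h=400):
    f=h/2/np.tan(np.radians(c["vertical_fov"])/2)
    K=np.array([[f,0,c["cx"]],[0,f,c["cy"]],[0,0,1.]])
    return cv2.projectPoints(np.array(P,float),cv2.Rodrigues(c["R"])[0],c["t"],K,c["D"])[0][:,0]
def pts(p):
    x,y,w,a=p;c,s=np.cos(a),np.sin(a)
    L=np.array([[.06,-.125*c,.047+.125*s],[-.06,-.125*c,.047+.125*s],[.065,.075,.042],[-.065,.075,.042],[.06,0,.05],[-.06,0,.05]])
    R=np.array([[np.cos(w),-np.sin(w),0],[np.sin(w),np.cos(w),0],[0,0,1]])
    return L@R.T+[x,y,0]
E
python3 - <<'E'
from h import *
from scipy.optimize import least_squares
T=np.array([[337,113],[293,270],[97,57],[45,212]])/4.21+[305,150]
S=np.array([[540,152],[435,63],[765,118],[655,38]])/4.+[255,190]
ct,cs=bot.camera_params("top"),bot.camera_params("scene")
f=lambda p:np.r_[(proj(pts(p)[:4],ct)-T).ravel(),(proj(pts(p)[:4],cs)-S).ravel()]
for a0 in(0.1,.6):
    r=least_squares(f,[.5,-.05,-.3,a0]);print(r.x.round(4),r.fun.round(1))
print(pts(r.x).round(3))
# bystanders rough on z=0
f0=200/np.tan(np.radians(ct["vertical_fov"])/2)
for n,u,v in[("jar",332,121),("mortar",281,112),("jug",226,123),("strainer",187,152),("bowl",443,154),("pestleN",443,185),("pestleF",461,232),("tongs",205,228),("turq",267,242),("red",393,275)]:
    d=np.array([(u-ct["cx"])/f0,(v-ct["cy"])/f0,1])@ct["R"];C=-ct["R"].T@ct["t"]
    print(n,(C+d*(.04-C[2])/d[2]).round(3))
E
```

```text
[ 0.676  -0.0056 -0.3838  0.2336] [-26.7 -38.5 -30.  -41.9 -25.7 -44.1 -28.6 -46.  -41.9   9.5 -42.3   8.5
 -40.1   1.8 -42.8  -0.2]
[ 0.676  -0.0056 -0.3838  0.2336] [-26.7 -38.5 -30.  -41.9 -25.7 -44.1 -28.6 -46.  -41.9   9.5 -42.3   8.5
 -40.1   1.8 -42.8  -0.2]
[[ 0.686 -0.141  0.076]
 [ 0.575 -0.096  0.076]
 [ 0.764  0.04   0.042]
 [ 0.644  0.088  0.042]
 [ 0.732 -0.028  0.05 ]
 [ 0.62   0.017  0.05 ]]
jar [ 0.759 -0.059  0.04 ]
mortar [0.791 0.111 0.04 ]
jug [0.753 0.293 0.04 ]
strainer [0.653 0.416 0.04 ]
bowl [ 0.645 -0.419  0.04 ]
pestleN [ 0.542 -0.412  0.04 ]
pestleF [ 0.391 -0.459  0.04 ]
tongs [0.404 0.343 0.04 ]
turq [0.36  0.147 0.04 ]
red [ 0.26  -0.242  0.04 ]
```

Run:
```python
from h import *
for n in("top","scene"):
    c=bot.camera_params(n);f=200/np.tan(np.radians(c["vertical_fov"])/2)
    X=np.array([[0,0,0],[.55,-.06,.04],[.7,.1,0.]]);q=X@c["R"].T+c["t"]
    print(proj(X,c),q[:,:2]/q[:,2:]*f+[c["cx"],c["cy"]],c["R"]@c["R"].T, np.linalg.det(c["R"]))
```

```text
[[313.97546457 361.33479271]
 [332.85327462 182.58479967]
 [284.97082407 142.14935553]] [[313.96609358 361.76485125]
 [332.85393358 182.58417166]
 [284.9579683  142.12764746]] [[ 1.00000000e+00 -3.95779901e-17 -3.15719850e-17]
 [-3.95779901e-17  1.00000000e+00 -2.11084088e-17]
 [-3.15719850e-17 -2.11084088e-17  1.00000000e+00]] 0.9999999999999998
[[201.39733845 164.9621513 ]
 [321.49280432 215.19356596]
 [393.9483272  214.82675815]] [[200.87684453 164.8423893 ]
 [321.49285064 215.19687674]
 [394.06863051 214.86363051]] [[ 1.00000000e+00  3.62159465e-17 -5.62455742e-17]
 [ 3.62159465e-17  1.00000000e+00 -7.38388587e-18]
 [-5.62455742e-17 -7.38388587e-18  1.00000000e+00]] 1.0
```

The scene crop sat 400 px to the right in my composite, and I hadn't taken that off. I'll redo the fit.

Run:
```python
from h import *
from scipy.optimize import least_squares
T=np.array([[337,113],[293,270],[97,57],[45,212]])/4.21+[305,150]
S=(np.array([[540,152],[435,63],[765,118],[655,38]])-[400,0])/4.+[255,190]
ct,cs=bot.camera_params("top"),bot.camera_params("scene")
f=lambda p:np.r_[(proj(pts(p)[:4],ct)-T).ravel(),(proj(pts(p)[:4],cs)-S).ravel()]
r=least_squares(f,[.5,-.05,-.3,.3]);print(r.x.round(4),r.fun.round(1))
print(pts(r.x).round(3))
```

```text
[ 0.5337 -0.0928 -0.3144  0.4707] [ 0.1 -1.  -0.6 -1.2 -1.  -1.8 -1.1 -1.1 -1.7 -0.4 -0.9  0.3 -0.6 -0.3
 -1.7 -0.9]
[[ 0.556 -0.217  0.104]
 [ 0.442 -0.18   0.104]
 [ 0.619 -0.042  0.042]
 [ 0.495 -0.001  0.042]
 [ 0.591 -0.111  0.05 ]
 [ 0.477 -0.074  0.05 ]]
```

```bash
cat >> h.py <<'E'
from scipy.spatial.transform import Rotation as Ro
W0=-0.314;C0=np.array([.534,-.093])
def stand(a,s,z): # stand x, stand y, z -> world
    c,n=np.cos(W0),np.sin(W0);return np.array([C0[0]+c*a-n*s,C0[1]+n*a+c*s,z])
def tilt(ph): return Ro.from_euler("xyz",[np.pi,0,W0+np.pi])*Ro.from_rotvec([-np.radians(ph),0,0])
def go(P,R):
    s=bot.observe();r=Ro.from_euler("xyz",s["tool_rot"])
    w=np.array(s["position"])-np.r_[C0,0];c,n=np.cos(W0),np.sin(W0)
    print("t",round(s["clock"],2),"stand",np.round([c*w[0]+n*w[1],-n*w[0]+c*w[1],w[2]],4),"F",np.round(s["force"],1),
     "| shift",r.inv().apply(P-s["position"]).round(4),"turn",((r.inv()*R).as_rotvec()/2/np.pi).round(4))
E
python3 -c "
from h import *
go(np.array([.45,.3,.27]),tilt(0));go(stand(0,-.22,.25),tilt(0))"
```

```text
t 0.1 stand [-0.5479  0.5481  0.2308] F [-0.7 -0.1 -0. ] | shift [-0.343  -0.2066 -0.039 ] turn [-0.0002  0.      0.0029]
t 0.1 stand [-0.5479  0.5481  0.2308] F [-0.7 -0.1 -0. ] | shift [-0.5339 -0.778  -0.0184] turn [-0.0002  0.      0.0029]
```

Request:
move_arm --moves '[[[0,-0.343,-0.207,-0.039,0,0,0.003],[0,-0.343,-0.207,-0.039,0,0,0.003],[0,-0.343,-0.207,-0.039,0,0,0.003],[0,-0.343,-0.207,-0.039,0,0,0.003],[0,-0.343,-0.207,-0.039,0,0,0.003]]]' --force 20

```text
clock: 0.6
position: [0.3495, 0.411, 0.2556]
tool_rot: [-3.141, -0.0, 2.827]
force: [1.4, 1.1, -0.4]
grip_width: 0.0122
finger_force: 0.0
```

```bash
python3 -c "
from h import *
go(np.array([.45,.3,.27]),tilt(0));go(stand(0,-.22,.27),tilt(0))"
```

```text
t 0.6 stand [-0.3312  0.4223  0.2556] F [ 1.4  1.1 -0.4] | shift [-0.1299 -0.0744 -0.0144] turn [-0.     -0.     -0.0001]
t 0.6 stand [-0.3312  0.4223  0.2556] F [ 1.4  1.1 -0.4] | shift [-0.3315 -0.6421 -0.0143] turn [-0.     -0.     -0.0001]
```

Request:
move_arm --moves '[[[0,-0.2,-0.24,-0.014,0,0,0],[0,-0.2,-0.24,-0.014,0,0,0],[0,-0.2,-0.24,-0.014,0,0,0],[0,-0.2,-0.24,-0.014,0,0,0],[0,-0.2,-0.24,-0.014,0,0,0]]]'

```text
clock: 1.1
position: [0.4414, 0.1788, 0.2668]
tool_rot: [3.142, -0.0, 2.827]
force: [1.3, -0.1, -0.1]
grip_width: 0.0002
finger_force: 0.0
```

```bash
python3 -c "
from h import *
go(stand(0,-.22,.27),tilt(0))"
```

```text
t 1.1 stand [-0.172   0.2299  0.2668] F [ 1.3 -0.1 -0.1] | shift [-0.1723 -0.4498 -0.0032] turn [ 0.     -0.     -0.0001]
```

Request:
move_arm --moves '[[[0,-0.172,-0.45,-0.003,0,0,0],[0,-0.172,-0.45,-0.003,0,0,0],[0,-0.172,-0.45,-0.003,0,0,0],[0,-0.172,-0.45,-0.003,0,0,0],[0,-0.172,-0.45,-0.003,0,0,0]]]'

```text
clock: 1.6
position: [0.4533, -0.0708, 0.2684]
tool_rot: [3.141, 0.0, 2.827]
force: [0.9, -0.5, 0.8]
grip_width: 0.0
finger_force: 0.0
```

Request:
move_arm --moves '[[[0,-0.08,-0.22,-0.003,0,0,0],[0,-0.08,-0.22,-0.003,0,0,0],[0,-0.08,-0.22,-0.003,0,0,0],[0,-0.08,-0.22,-0.003,0,0,0],[0,-0.08,-0.22,-0.003,0,0,0]]]'

```text
clock: 2.1
position: [0.4609, -0.3061, 0.2712]
tool_rot: [-3.141, -0.0, 2.825]
force: [1.1, 0.2, 0.2]
grip_width: 0.0002
finger_force: 0.0
```

```bash
python3 -c "
from h import *
go(stand(0,-.22,.22),tilt(45))"
```

```text
t 2.1 stand [-0.0037 -0.2253  0.2712] F [1.1 0.2 0.2] | shift [-0.0037  0.0053  0.0512] turn [-0.1251  0.0002 -0.0004]
```

Now I'll tilt the tool 45° so the fingers point toward the spine.

Request:
move_arm --moves '[[[0,-0.004,0.0,0.01,-0.024,0,0],[0,-0.004,0.0,0.02,-0.048,0,0],[0,-0.004,0,0.03,-0.072,0,0],[0,-0.004,0,0.04,-0.096,0,0],[0,-0.004,0,0.05,-0.12,0,0]]]'

```text
clock: 2.6
position: [0.4656, -0.3048, 0.2216]
tool_rot: [2.386, 0.002, 2.826]
force: [0.8, 0.7, -0.4]
grip_width: -0.0001
finger_force: 0.0
```

```bash
python3 -c "
from h import *
print(bot.observe()['qpos'].round(2))
go(stand(0,-.2,.08),tilt(45))
cv2.imwrite('pics/w1.png',bot.grab_frame('wrist')[:,:,::-1])"
```

```text
[ 0.73  0.68  0.15  1.61 -0.73  1.39  2.47]
t 2.6 stand [ 0.0004 -0.2226  0.2216] F [ 0.8  0.7 -0.4] | shift [ 0.0008 -0.0807  0.1185] turn [-0.0047  0.0005  0.0001]
```

View pics/w1.png

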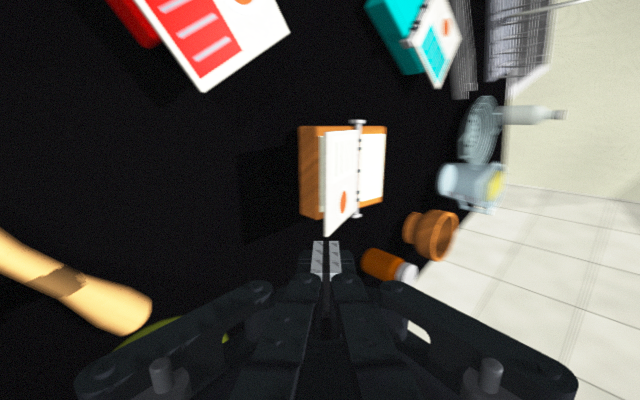

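The fingertips (325,260) are shut and aligned with the wooden stand (342,170). The white leaf's edge is nearest at about (340,185). Joint 7 is close to its limit, so I'll turn the tool 90° about its own axis. That also puts the flat finger sides toward the leaf.

Request:
move_arm --moves '[[[0,0,0,0,0,0,0.023],[0,0,0,0,0,0,0.046],[0,0,0,0,0,0,0.069],[0,0,0,0,0,0,0.092],[0,0,0,0,0,0,0.115]]]'

```text
clock: 3.15
position: [0.4654, -0.3039, 0.221]
tool_rot: [2.535, -0.471, 2.248]
force: [-0.3, 0.3, 0.3]
grip_width: 0.0003
finger_force: 0.0
```

```bash
cat >> h.py <<'E'
_t=tilt
def tilt(ph): return _t(ph)*Ro.from_rotvec([0,0,np.pi/2])
E
python3 -c "
from h import *
print(bot.observe()['qpos'].round(2))
go(stand(0,-.2,.15),tilt(45))"
```

```text
[ 0.62  0.7   0.31  1.62 -0.8   1.44  1.8 ]
t 3.15 stand [-1.000e-04 -2.218e-01  2.210e-01] F [-0.3  0.3  0.3] | shift [-0.0217 -0.0241  0.0668] turn [-0.0024  0.0054  0.1339]
```

Request:
move_arm --moves '[[[0,0,0,0.0,0,0,0.023],[0,0,0,0.0,0,0,0.046],[0,0,0,0,0,0,0.069],[0,0,0,0,0,0.003,0.092],[0,0,0,0,-0.002,0.005,0.115]]]'

```text
clock: 3.65
position: [0.4658, -0.3036, 0.2211]
tool_rot: [3.028, -0.776, 1.425]
force: [-0.2, -0.5, 0.3]
grip_width: -0.0
finger_force: 0.0
```

Request:
move_arm --moves '[[[0,0,0,0.0,0,0,0.019],[0,0,0,0.0,0,0,0.019]]]'

```text
clock: 3.85
position: [0.4655, -0.3038, 0.2208]
tool_rot: [-3.14, -0.782, 1.261]
force: [-0.1, 0.2, 0.0]
grip_width: 0.0002
finger_force: 0.0
```

```bash
python3 -c "
from h import *
print(bot.observe()['qpos'].round(2))
go(stand(0,-.17,.07),tilt(45));go(stand(0,-.115,.07),tilt(45))"
```

```text
[ 0.53  0.75  0.49  1.62 -0.9   1.54  1.05]
t 3.85 stand [-1.000e-04 -2.216e-01  2.208e-01] F [-0.1  0.2  0. ] | shift [-0.0697  0.0005  0.1434] turn [-0.0006  0.0005  0.0004]
t 3.85 stand [-1.000e-04 -2.216e-01  2.208e-01] F [-0.1  0.2  0. ] | shift [-0.0307  0.0007  0.1821] turn [-0.0006  0.0005  0.0004]
```

Request:
move_arm --moves '[[[0,-0.07,0,0.143,0,0,0],[0,-0.07,0,0.143,0,0,0],[0,-0.07,0,0.143,0,0,0],[0,-0.07,0,0.143,0,0,0],[0,-0.07,0,0.143,0,0,0]]]'

```text
clock: 4.35
position: [0.481, -0.255, 0.0704]
tool_rot: [3.14, -0.784, 1.267]
force: [-0.8, -0.4, 1.4]
grip_width: -0.0002
finger_force: 0.0
```

```bash
python3 -c "
from h import *
go(stand(0,-.12,.074),tilt(45))
cv2.imwrite('pics/w2.png',bot.grab_frame('scene')[100:300,160:440,::-1].repeat(2,0).repeat(2,1))"
```

```text
t 4.35 stand [-0.0003 -0.1704  0.0704] F [-0.8 -0.4  1.4] | shift [0.0383 0.0008 0.033 ] turn [-0.0008  0.0003  0.0011]
```

View pics/w2.png

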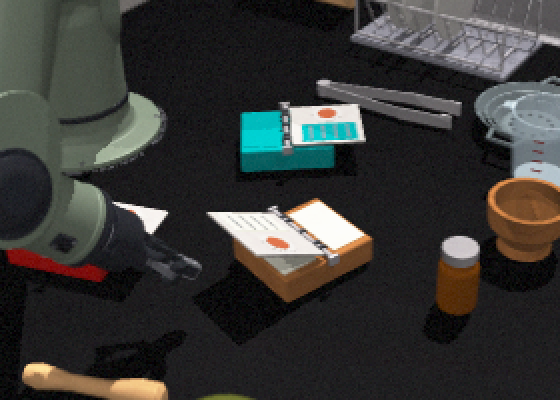

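The finger (crop (190,268)) is just off the leaf's free edge (crop (210,215)–(265,255)) and nothing has been disturbed. Next I'll go under the edge and lift along the tool x axis.

Request:
move_arm --moves '[[[0,0.015,0,0.033,0,0,0.001],[0,0.038,0,0.033,0,0,0.001],[0,0.05,0,0.033,0,0,0.001],[0,0.058,0,0.033,0,0,0.001],[0,0.066,0,0.033,0,0,0.001]]]'

```text
clock: 4.9
position: [0.5028, -0.19, 0.0951]
tool_rot: [-3.141, -0.781, 1.257]
force: [-0.6, -2.0, -0.6]
grip_width: 0.0004
finger_force: 1.0
```

```bash
cat >> h.py <<'E'
def rows(ths,r=.105,over=0):
    for th in ths:
        ph=np.interp(th,[60,130],[45,0]);a=np.radians(th+over);p=np.radians(ph)
        s=-r*np.cos(a)-.0025*np.sin(a)-.011*np.cos(p);z=.047+r*np.sin(a)-.0025*np.cos(a)-.011*np.sin(p)
        print(th,end=" ");go(stand(0,s,z),tilt(ph))
E
python3 -c "
from h import *
cv2.imwrite('pics/w3.png',bot.grab_frame('scene')[150:270,200:400,::-1].repeat(3,0).repeat(3,1))
rows([45,50,56,62,68,74])"
```

```text
45 t 4.95 stand [ 0.0003 -0.1007  0.0955] F [ 1.5 -1.2  1.5] | shift [ 0.0234 -0.0003  0.0005] turn [-0.0002  0.0005  0.0001]
50 t 4.95 stand [ 0.0003 -0.1007  0.0955] F [ 1.5 -1.2  1.5] | shift [ 0.0326 -0.0002  0.0006] turn [-0.0002  0.0005  0.0001]
56 t 4.95 stand [ 0.0003 -0.1007  0.0955] F [ 1.5 -1.2  1.5] | shift [ 0.0435 -0.0002  0.0019] turn [-0.0002  0.0005  0.0001]
62 t 4.95 stand [ 0.0003 -0.1007  0.0955] F [ 1.5 -1.2  1.5] | shift [ 0.0542 -0.0002  0.004 ] turn [-0.0002 -0.0031  0.0001]
68 t 4.95 stand [ 0.0003 -0.1007  0.0955] F [ 1.5 -1.2  1.5] | shift [ 0.0647 -0.0002  0.0067] turn [-0.0002 -0.0138  0.0001]
74 t 4.95 stand [ 0.0003 -0.1007  0.0955] F [ 1.5 -1.2  1.5] | shift [ 0.0748 -0.0002  0.0106] turn [-0.0002 -0.0245  0.0001]
```

View pics/w3.png

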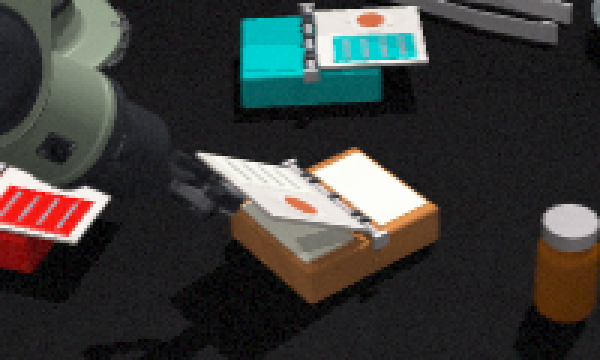

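The finger is under the leaf's edge (crop (235,200)), the leaf is starting to rise, and the stand hasn't moved. I'll carry on along the arc.

Request:
move_arm --moves '[[[0,0.013,0,0.0005,0,0,0],[0,0.023,0,0.0005,0,0,0],[0,0.033,0,0.001,0,0,0],[0,0.043,0,0.002,0,0,0],[0,0.054,0,0.004,0,-0.003,0]]]'

```text
clock: 5.45
position: [0.5152, -0.1492, 0.1292]
tool_rot: [-3.137, -0.763, 1.255]
force: [0.1, -1.5, -1.2]
grip_width: -0.0002
finger_force: 0.9
```

```bash
python3 -c "
from h import *
rows([68,74,80,86,92,100])"
```

```text
68 t 5.45 stand [-0.0005 -0.0592  0.1292] F [ 0.1 -1.5 -1.2] | shift [0.0116 0.0005 0.0011] turn [-0.0005 -0.0108 -0.0002]
74 t 5.45 stand [-0.0005 -0.0592  0.1292] F [ 0.1 -1.5 -1.2] | shift [0.0217 0.0005 0.0048] turn [-0.0005 -0.0215 -0.0002]
80 t 5.45 stand [-0.0005 -0.0592  0.1292] F [ 0.1 -1.5 -1.2] | shift [0.0314 0.0005 0.0094] turn [-0.0005 -0.0322 -0.0002]
86 t 5.45 stand [-0.0005 -0.0592  0.1292] F [ 0.1 -1.5 -1.2] | shift [0.0406 0.0005 0.0151] turn [-0.0005 -0.0429 -0.0002]
92 t 5.45 stand [-0.0005 -0.0592  0.1292] F [ 0.1 -1.5 -1.2] | shift [0.0491 0.0005 0.0216] turn [-0.0005 -0.0536 -0.0001]
100 t 5.45 stand [-0.0005 -0.0592  0.1292] F [ 0.1 -1.5 -1.2] | shift [0.0592 0.0005 0.0317] turn [-0.0005 -0.0679 -0.0001]
```

Request:
move_arm --moves '[[[0,0.012,0,0.001,0,-0.011,0],[0,0.022,0,0.005,0,-0.0215,0],[0,0.0315,0,0.0095,0,-0.032,0],[0,0.0405,0,0.015,0,-0.043,0],[0,0.049,0,0.0215,0,-0.0535,0]]]'

```text
clock: 5.95
position: [0.5312, -0.1006, 0.1483]
tool_rot: [-3.141, -0.425, 1.258]
force: [-0.4, -1.5, -1.4]
grip_width: -0.0001
finger_force: 0.6
```

```bash
python3 -c "
from h import *
rows([98,105,112,119,126])
cv2.imwrite('pics/w4.png',bot.grab_frame('scene')[130:270,200:400,::-1].repeat(3,0).repeat(3,1))"
```

```text
98 t 5.95 stand [-0.0004 -0.0081  0.1483] F [-0.4 -1.5 -1.4] | shift [0.0087 0.0004 0.0048] turn [-0.0002 -0.0106  0.0002]
105 t 5.95 stand [-0.0004 -0.0081  0.1483] F [-0.4 -1.5 -1.4] | shift [0.0194 0.0004 0.0112] turn [-0.0002 -0.0231  0.0002]
112 t 5.95 stand [-0.0004 -0.0081  0.1483] F [-0.4 -1.5 -1.4] | shift [0.0292 0.0004 0.0189] turn [-0.0002 -0.0356  0.0002]
119 t 5.95 stand [-0.0004 -0.0081  0.1483] F [-0.4 -1.5 -1.4] | shift [0.0379 0.0004 0.0277] turn [-0.0002 -0.0481  0.0002]
126 t 5.95 stand [-0.0004 -0.0081  0.1483] F [-0.4 -1.5 -1.4] | shift [0.0454 0.0005 0.0374] turn [-0.0002 -0.0606  0.0002]
```

View pics/w4.png

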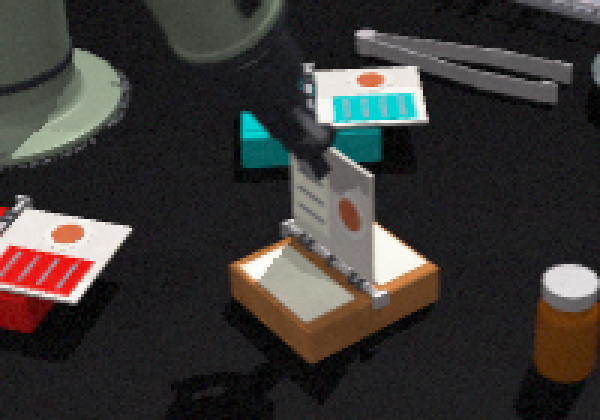

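The leaf now stands upright (crop (335,210)) with the fingertips behind its upper edge (315,165), and the stand is in place.

Request:
move_arm --moves '[[[0,0.009,0,0.005,0,-0.0105,0],[0,0.0195,0,0.011,0,-0.023,0],[0,0.029,0,0.019,0,-0.0355,0],[0,0.038,0,0.0275,0,-0.048,0],[0,0.0455,0,0.0375,0,-0.0605,0]]]'

```text
clock: 6.5
position: [0.5486, -0.0462, 0.1328]
tool_rot: [-3.141, -0.046, 1.259]
force: [0.4, -0.5, -0.5]
grip_width: -0.0
finger_force: 0.4
```

```bash
python3 -c "
from h import *
rows([132,138,144,150,156],r=.1)"
```

```text
132 t 6.5 stand [-0.0006  0.049   0.1328] F [ 0.4 -0.5 -0.5] | shift [0.0046 0.0006 0.0101] turn [-0.0001 -0.0073  0.0003]
138 t 6.5 stand [-0.0006  0.049   0.1328] F [ 0.4 -0.5 -0.5] | shift [0.0118 0.0006 0.0176] turn [-0.0001 -0.0073  0.0003]
144 t 6.5 stand [-0.0006  0.049   0.1328] F [ 0.4 -0.5 -0.5] | shift [0.0182 0.0006 0.0259] turn [-0.0001 -0.0073  0.0003]
150 t 6.5 stand [-0.0006  0.049   0.1328] F [ 0.4 -0.5 -0.5] | shift [0.0238 0.0007 0.0348] turn [-0.0001 -0.0073  0.0003]
156 t 6.5 stand [-0.0006  0.049   0.1328] F [ 0.4 -0.5 -0.5] | shift [0.0283 0.0007 0.0442] turn [-0.0001 -0.0073  0.0003]
```

Request:
move_arm --moves '[[[0,0.0045,0,0.01,0,-0.004,0],[0,0.012,0,0.0175,0,-0.007,0],[0,0.018,0,0.026,0,-0.007,0],[0,0.024,0,0.035,0,-0.007,0],[0,0.0285,0,0.044,0,-0.007,0]]]'

```text
clock: 7.0
position: [0.5574, -0.0186, 0.0888]
tool_rot: [-3.139, -0.005, 1.257]
force: [-0.3, -0.5, 0.7]
grip_width: -0.0002
finger_force: 0.3
```

```bash
python3 -c "
from h import *
rows([162,167,172,176,179],r=.1)"
```

```text
162 t 7.0 stand [-0.0007  0.078   0.0888] F [-0.3 -0.5  0.7] | shift [0.0053 0.0007 0.0085] turn [-0.0005 -0.0007  0.    ]
167 t 7.0 stand [-0.0007  0.078   0.0888] F [-0.3 -0.5  0.7] | shift [0.0078 0.0008 0.0169] turn [-0.0005 -0.0007  0.    ]
172 t 7.0 stand [-0.0007  0.078   0.0888] F [-0.3 -0.5  0.7] | shift [0.0096 0.0008 0.0255] turn [-0.0005 -0.0007  0.    ]
176 t 7.0 stand [-0.0007  0.078   0.0888] F [-0.3 -0.5  0.7] | shift [0.0105 0.0008 0.0324] turn [-0.0005 -0.0007  0.    ]
179 t 7.0 stand [-0.0007  0.078   0.0888] F [-0.3 -0.5  0.7] | shift [0.0108 0.0008 0.0376] turn [-0.0005 -0.0007  0.    ]
```

Request:
move_arm --moves '[[[0,0.005,0,0.0085,0,0,0],[0,0.008,0,0.017,0,0,0],[0,0.0095,0,0.0255,0,0,0],[0,0.0105,0,0.0325,0,0,0],[0,0.0105,0,0.037,0,0,0]]]'

```text
clock: 7.5
position: [0.5605, -0.0081, 0.0518]
tool_rot: [-3.139, -0.004, 1.258]
force: [-0.0, 0.8, 0.6]
grip_width: 0.0
finger_force: 0.2
```

Request:
move_arm --moves '[[[0,0,0,0.001,0,0,0],[0,0,0,0.002,0,0,0],[0,0,0,0.002,0,0,0]]]'

```text
clock: 7.8
position: [0.5607, -0.0083, 0.0507]
tool_rot: [-3.139, -0.004, 1.258]
force: [0.1, 0.1, -0.6]
grip_width: -0.0
finger_force: 0.0
```

Request:
move_arm --moves '[[[0,0,0,0.001,0,0,0],[0,0,0,0.002,0,0,0],[0,0,0,0.002,0,0,0]]]'

```text
clock: 8.1
position: [0.5609, -0.0082, 0.0493]
tool_rot: [-3.14, -0.005, 1.258]
force: [-4.1, 1.3, 16.1]
grip_width: 0.0002
finger_force: 8.0
```

```bash
python3 -c "
from h import *
cv2.imwrite('pics/w5.png',np.hstack([bot.grab_frame(n)[r:r+130,c:c+130,::-1] for n,r,c in(('scene',140,250),('top',140,290))]).repeat(3,0).repeat(3,1))
print(bot.observe()['force'],bot.observe()['position'])"
```

```text
[-4.23795544  1.0978749  16.21606245] [ 0.56092866 -0.00816316  0.04933897]
```

View pics/w5.png

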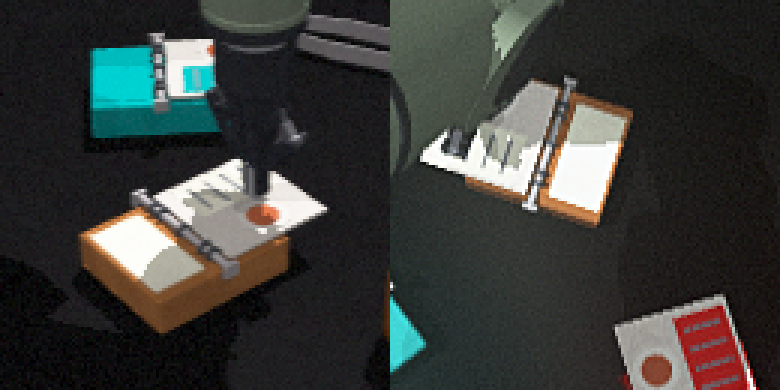

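The leaf lies flat on the other side (scene half (245,205)), pressed with 16 N at its hard stop, and the stand is level and in place. I'll retract straight up and check.

Request:
move_arm --moves '[[[0,0,0,-0.005,0,0,0],[0,0,0,-0.03,0,0,0],[0,0,0,-0.07,0,0,0],[0,0,0,-0.12,0,0,0],[0,0,0,-0.15,0,0,0]]]'

```text
clock: 8.7
position: [0.5613, -0.0093, 0.2017]
tool_rot: [-3.141, -0.004, 1.258]
force: [1.1, 1.0, -1.1]
grip_width: 0.0003
finger_force: 0.0
```

Request:
move_arm --moves '[[[0,0,0,0,0,0,0],[0,0,0,0,0,0,0],[0,0,0,0,0,0,0]]]'

```text
clock: 9.0
position: [0.5604, -0.0085, 0.1977]
tool_rot: [-3.138, -0.003, 1.259]
force: [0.2, 0.5, -0.2]
grip_width: 0.0003
finger_force: 0.0
```

```bash
python3 -c "
from h import *
print(bot.observe()['force'],bot.observe()['position'])
cv2.imwrite('pics/w6.png',np.hstack([bot.grab_frame(n)[r:r+130,c:c+130,::-1] for n,r,c in(('scene',140,250),('top',140,290))]).repeat(3,0).repeat(3,1))"
```

```text
[ 0.23086241  0.53225384 -0.18079682] [ 0.56039548 -0.00852102  0.19774864]
```

View pics/w6.png

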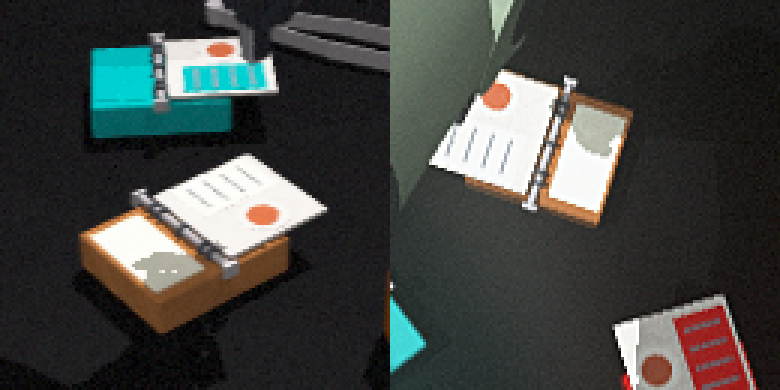

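The leaf is down and the hand is clear. I'll check the angle numerically from its free corners in the scene crop, (325,208) and (243,153), and the top-view corner (432,165).

```bash
python3 -c "
from h import *
for a in(3.14,3.04,2.9,2.75):
    P=pts([.5337,-.0928,-.3144,a])
    print(a,((proj(P[:2],bot.camera_params('scene'))-[250,140])*3).round(),((proj(P[:2],bot.camera_params('top'))-[290,140])*3+[390,0]).round())"
```

```text
3.14 [[324. 210.]
 [244. 155.]] [[456.  54.]
 [420. 158.]]
3.04 [[324. 200.]
 [243. 145.]] [[456.  51.]
 [420. 156.]]
2.9 [[322. 186.]
 [241. 132.]] [[458.  47.]
 [422. 154.]]
2.75 [[318. 173.]
 [236. 119.]] [[463.  44.]
 [427. 152.]]
```

The corners match 3.14 rad (210 and 155 predicted, 208 and 153 seen), so I'm handing the job in.

```bash
python3 -c "
from workcell import bot
print(bot.job_done())"
```

```text
the job is handed in; nothing more can be done
None
```

The white leaf was turned over and lies flat on the other side (corners fit 3.14 rad), the stand looks unmoved, the hand is clear, and the job was handed in about 9 s in with no verdict shown.

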